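# Shut the yellow parts tray and hook out the blue one

## Robot

A 6-joint arm with a two-finger parallel gripper is mounted at the origin on a cart in front of the work surface, level with it; the furniture and walls round the work are solid. World frame = base frame: x ahead of the robot, y to its left, z up, the work surface at z = 0. Lengths are in m, angles in rad, forces in N, time in s.
With the tool pointing down it reaches from about 0.3 to 0.875 m from the base axis. Payload 6.4 kg.
Tool frame: the origin (TCP) lies at the very end of the fingers, on their centre line; the grasp point (between the pads) lies 19 mm behind it; z points along the fingers, y is the line along which they close (so a half turn about z gives the same grasp; the last joint's range is limited). The gripper opens to 88 mm and grips with 3 to 60 N. Pads are 18 mm wide; open, the fingers measure 123 mm over their backs; the gripper's body (75 mm by 187 mm) begins 45 mm behind the grasp point.
Start: joints at [-1.409, 0.181, 1.607, -0, 1.354, -0.206], TCP at [0.207, -0.537, 0.239] pointing down, gripper open.
Joint ranges: [-2.99, 2.99], [-0.89, 2.07], [0.3, 2.58], [-1.14, 4.28], [0, 2.63], [-3.12, 3.12]. Speed limits (rad/s): [2.57, 2.57, 3.01, 3.14, 3.14, 3.14].

## Interface

Orientations are given as a unit quaternion [x, y, z, w].
In Python, from bench import ctrl, cams gives the robot as it stands.
- The arm moves only by the tool servo_tool, never from a script. Its argument "commands" is text: rows parted by semicolons, each of 7 numbers parted by spaces: the opening, from 0 (shut) to 1 (fully open), then the shift along the tool's x, y, z in m, then the turn, a rotation vector about the tool's x, y, z in degrees. A call has 1 to 12 rows; each row shifts and turns the commanded pose from where the row before left it, along the tool's axes as they then stand; what a row does not reach is not made up. A row lasts 1/8 s, in which the tool goes at most 62.5 mm and 10.7 degrees, less where a joint would pass 70% of its speed; a pose out of reach is approached as far as the arm can. A call is refused whole if a number of a shift passes 0.0625 or a number of a turn 10.7, either way. A call with a gripper value outside its range is refused whole. The fingers move at their own pace and stop on an object; the grip force is fixed at half the most. Time passes only in rows, so rows that do not move let the fingers close. It gives the time, the measured TCP pose, the force, the opening and the grip force at its end, in the units of the state.
- ctrl.observe(): the state, without advancing time (a new reading comes with each control period).
- cams.capture(name): name is "scene" or "top"; returns the picture (480x640x3 uint8, red, green, blue); there is no depth.
- cams.get_calibration(name): a dict with "fx", "fy", "cx", "cy" (pixels), "R" (3x3) and "t" (3): a world point X has camera coordinates R X + t. Camera axes: x right, y down, z forward; pixel columns grow to the right and rows downward; lengths in m; the calibration is good to about 2 mm. A picture is of the moment at which its call begins. get_calibration takes no time and is no camera call.
- ctrl.sign_off(): hands the job in; it is judged then, once.
The state is a dict: "time": time; "joints": joint angles; "qvel": joint speeds; "effort": joint torques, N m; "ee_pos": TCP position; "tool_rot": TCP orientation; "force": force on the tool from outside, world axes, zero at the start; "wrist_torque": the same for the moment, N m; "opening": finger opening in m; "gripper_force": force on a finger pad.
Only numpy, scipy, OpenCV 4.12 (cv2) and the standard library are available. Lean on these libraries where they do the work, as an engineer would, in place of code of your own. Each camera call takes 0.05 s, during which the arm holds its last target. There are 200 camera calls.

## Task

Only one tray of the grey slide rack may be out at a time, so first push the yellow tray fully home with your fingertips, then hook a fingertip behind the lip of the blue tray and draw it all the way out to its stop, and leave it there with the yellow one still home. Only push and hook: do not pinch the trays' lips between the fingers. Leave everything else on the bench and on top of the rack where it is.

Things in the scene. Friction and masses are not known exactly. Their poses are not given: they have to be found in the camera images.
- blue_tray (a joint): how far the blue tray is drawn out, m: 0 fully home, 0.050 at its stop; it slides stiffly (2 N friction) and stays where it is left
- yellow_tray (a joint): how far the yellow tray is drawn out, m: 0 fully home, 0.050 at its stop; it slides stiffly (2 N friction) and stays where it is left
- blue_lip_top (a point): middle of the top edge of the blue lip, 32 mm above the bench; x points into the rack (push direction, drawing is along -x), y along the lip, z up. The finger well is the 55 mm long, 60 mm wide space from the back of the lip (2 mm from this point in x) to a cross wall (57 mm) whose top is 26 mm above the bench; the well's floor is 10 mm and its low side rims 14 mm above the bench. The well moves with the tray
- blue_lip: plain upright blue lip across the front of the blue tray, 66 mm wide, 4 mm thick, 24 mm high, rigid part of the tray; origin at the middle of its underside, 8 mm above the bench (the top edge is 32 mm above it)
- blue_plate: blue face plate with a small white label field on the front of the blue lip, 66 mm wide, 5 mm thick, 17 mm high (its top edge 25 mm above the bench, 7 mm lower than the lip's), rigid part of the tray; origin at the middle of its underside. Lip and plate together are 9 mm thick; a finger squeezing them presses on both
- yellow_lip_top (a point): middle of the top edge of the yellow lip, 32 mm above the bench; x points into the rack (push direction, drawing is along -x), y along the lip, z up. The finger well is the 55 mm long, 60 mm wide space from the back of the lip (2 mm from this point in x) to a cross wall (57 mm) whose top is 26 mm above the bench; the well's floor is 10 mm and its low side rims 14 mm above the bench. The well moves with the tray
- yellow_lip: plain upright yellow lip across the front of the yellow tray, 66 mm wide, 4 mm thick, 24 mm high, rigid part of the tray; origin at the middle of its underside, 8 mm above the bench (the top edge is 32 mm above it)
- yellow_plate: yellow face plate with a small white label field on the front of the yellow lip, 66 mm wide, 5 mm thick, 17 mm high (its top edge 25 mm above the bench, 7 mm lower than the lip's), rigid part of the tray; origin at the middle of its underside. Lip and plate together are 9 mm thick; a finger squeezing them presses on both
- rack: low grey slide rack fixed to the bench, 152 mm deep, 148 mm wide, 40 mm high, holding two white trays side by side, 70 mm apart; origin at the centre of its underside on the bench, x points to its back. Its cover begins 11 mm in front of the origin and runs to the back; the 65 mm of the trays before it (finger well, lip and plate) always stand out in front, even when home. Which tray is left and which right varies
- press_foot (a point): middle of the foot of the dark blue-grey hand press, on the bench; fixed, not to be used, an obstacle right of the rack: foot 90 mm square, column and head up to 200 mm high within 65 mm of this point, the lever with its red ball runs back and left from the head to 150 mm from this point, 220 mm high
- lamp_foot (a point): middle of the lamp's round foot on the bench behind the rack; fixed: foot 155 mm diameter, 50 mm high, thin post above this point to 430 mm, then an arm at 330 to 500 mm height that leads away to the left
- flat_box: flat clear box with a card, 50x66x11, loose on the rack's cover; origin under its centre
- rodico_pot: little red pot with clear cap, 22 diameter, 18 high, loose on the rack's cover; origin under its centre
- parts_tray: round turquoise compartment tray, 93 diameter, 15 high, on the bench left of the rack; origin under its centre
- loupe: black eye loupe with a brass ring, 32 diameter, 28 high, standing on the bench left of the rack; origin under its centre
- loupe_case: oval black case, 44x54x20, on the bench to the right behind the rack; origin under its centre
- oil_stand: black oil pot stand with three grey lids, 37x78x20, on the bench near its front edge, to the right; origin under its centre
- movement_holder: round green base with a watch movement under a clear cap, 97 diameter, 34 high, at the right behind the press; origin under its centre

How it is judged:
On the way, in this order (a step that is already met when the one before it is completed fails the run):
1. the yellow tray is pushed fully home (within 5 mm) (value of joint yellow_tray below 0.005 m), for 0.1 s.
2. the blue tray is being drawn out by the fingers at its lip, with the yellow one home (value of joint blue_tray above 0.012 m and value of joint yellow_tray below 0.006 m and contact force between the fingers and blue_lip above 0.3 N), for 0.05 s.
At the end, for the whole second after the job is handed in: The yellow tray is home (less than 6 mm out), the blue tray is drawn out at least 44 of its 50 mm and rests there, and the bystanders are at rest (value of joint yellow_tray below 0.006 m and value of joint blue_tray above 0.044 m and velocity of joint blue_tray between -0.01 and 0.01 m/s and linear speed of each of flat_box, rodico_pot, parts_tray, loupe, loupe_case, oil_stand, movement_holder below 0.02 m/s); the robot touches nothing.
It fails at once if the blue lip is pinched (fingers press on its back and on its face plate at once) (contact force between the fingers and blue_lip above 1.5 N and contact force between the fingers and blue_plate above 1.5 N).
It fails at once if the yellow lip is pinched (fingers press on its back and on its face plate at once) (contact force between the fingers and yellow_lip above 1.5 N and contact force between the fingers and yellow_plate above 1.5 N).
It fails at once if both trays are out at once (blue more than 20 mm, yellow more than 10 mm) (value of joint blue_tray above 0.02 m and value of joint yellow_tray above 0.01 m).
It fails at once if a bystander is moved by more than 20 mm, lifted or not (distance of any of flat_box, rodico_pot, parts_tray, loupe, loupe_case, oil_stand, movement_holder from where it was at the start of the episode above 0.02 m).
It fails at once if a bystander is tipped over (angle between any of flat_box, rodico_pot, parts_tray, loupe, loupe_case, oil_stand, movement_holder's own z axis and vertical above 0.3 rad).
It also fails if it takes over 46 s, if anything falls off the work surface, if the arm or the gripper's body presses on something with over 40 N, if the wrist force passes 120 N, or if a joint passes its speed limit or range.

## Working session

There is one attempt and no reset: what is moved stays moved. The work goes in short steps, Python scripts to look and compute and a tool call to move; the robot and the scene stay as the last step left them, time stands still between calls to the robot, and variables do not carry over. Pictures are saved under pics/ and viewed, at most 10 in all, crops included, and the job is handed in when it is done.

Besides the shell and the picture viewer there is one more tool, called after "Emit:" by a JSON object that holds its "api" and its "payload", one argument or row to a line. servo_tool: Moves the arm, as the interface text tells. Its arguments: {"type":"object","properties":{"commands":{"type":"string"}},"required":["commands"]}

```bash
mkdir -p pics; python3 - <<'E'
from bench import ctrl,cams
import cv2
for n in("scene","top"):
    im=cams.capture(n); cv2.imwrite(f"pics/{n}0.png",im[:,:,::-1])
    c=cams.get_calibration(n); print(n,c)
s=ctrl.observe(); print(s["time"],s["ee_pos"],s["tool_rot"],s["opening"])
E
```

```text
scene {'fx': 598.0225886005273, 'fy': 598.0225886005273, 'cx': 314.5885227975763, 'cy': 236.33256786228029, 'R': array([[-0.81396759, -0.5806417 ,  0.01766288],
       [-0.44895048,  0.60948015, -0.65343509],
       [ 0.36864649, -0.53980474, -0.75677646]]), 't': array([0.5984374 , 0.15682824, 1.04515796])}
top {'fx': 624.1089081902392, 'fy': 624.1089081902392, 'cx': 313.7102818358222, 'cy': 249.42311472884208, 'R': array([[-0.01697545, -0.99975935, -0.01389499],
       [-0.98765216,  0.01893127, -0.15551469],
       [ 0.15574032,  0.01108348, -0.98773585]]), 't': array([0.25310963, 0.53520227, 1.12430742])}
0.1 [ 0.20669889 -0.53607108  0.23792299] [ 9.83131886e-01  1.82896378e-01  3.77592588e-06 -7.81320553e-04] 0.08836235121509944
```

View pics/top0.png

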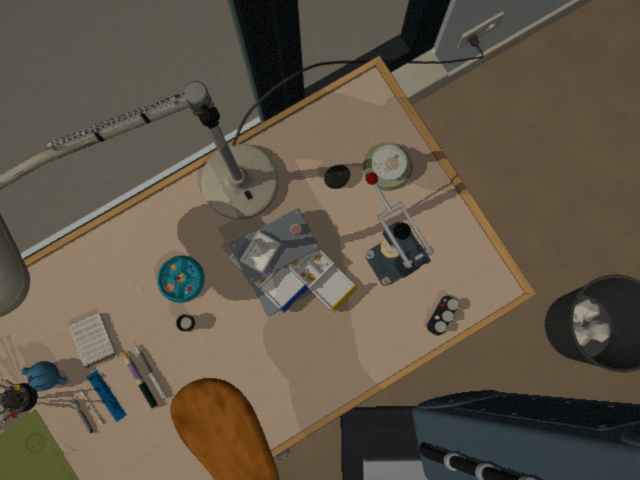

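View pics/scene0.png

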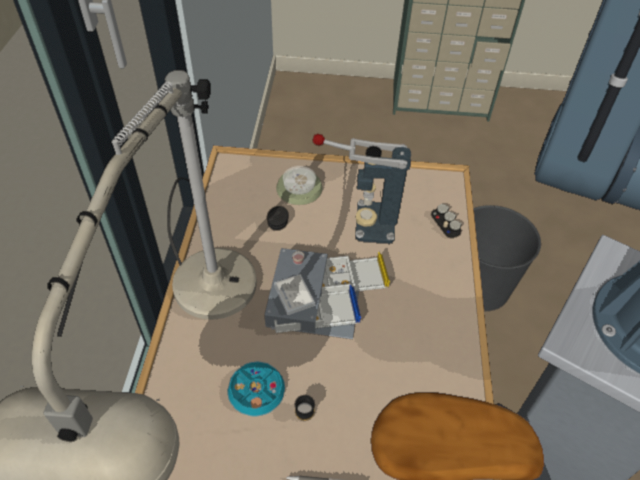

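The top view shows the blue lip at about (292,300) px and the yellow lip, drawn out, at about (345,299). The press is right of the yellow tray at about (400,255). The rack's back points up-left in the image. Next I'll measure both lips.

```bash
cat > h.py <<'E'
import numpy as np,cv2
from bench import ctrl,cams
def ray(n,uv,z):
    c=cams.get_calibration(n);R=np.array(c["R"]);t=np.array(c["t"])
    d=R.T@np.array([(uv[0]-c["cx"])/c["fx"],(uv[1]-c["cy"])/c["fy"],1]);o=-R.T@t
    return o+d*(z-o[2])/d[2]
def proj(n,X):
    c=cams.get_calibration(n);p=np.array(c["R"])@X+c["t"]
    return np.array([c["fx"]*p[0]/p[2]+c["cx"],c["fy"]*p[1]/p[2]+c["cy"]])
BOX={"top":(225,200,370,325),"scene":(260,240,400,345)}
def lips(n,im):
    hsv=cv2.cvtColor(im,cv2.COLOR_RGB2HSV);out={}
    x0,y0,x1,y1=BOX[n]
    for k,lo,hi in(("blue",(108,150,40),(128,255,255)),("yellow",(22,150,60),(34,255,255))):
        m=np.zeros(hsv.shape[:2],np.uint8);m[y0:y1,x0:x1]=cv2.inRange(hsv,lo,hi)[y0:y1,x0:x1]
        nn,l,st,ce=cv2.connectedComponentsWithStats(m)
        if nn<2: continue
        i=1+st[1:,4].argmax();pts=np.argwhere(l==i)[:,::-1].astype(np.float32)
        out[k]=(pts,cv2.minAreaRect(pts))
    return out
E
python3 - <<'E'
from h import *
for n in("top","scene"):
    im=cams.capture(n)
    for k,(p,r) in lips(n,im).items():
        b=cv2.boxPoints(r); print(n,k,len(p),r)
        for q in b: print("  ",q.round(1),ray(n,q,.032)[:2].round(4))
im=cams.capture("top")[210:330,220:380]; cv2.imwrite("pics/c1.png",cv2.resize(im,None,fx=5,fy=5,interpolation=cv2.INTER_CUBIC)[:,:,::-1])
E
```

```text
top blue 134 ((293.7500305175781, 298.2500305175781), (4.242639541625977, 33.23401641845703), 45.0)
   [280.5 308.5] [0.4313 0.3073]
   [304. 285.] [0.4744 0.2629]
   [307. 288.] [0.4687 0.2573]
   [283.5 311.5] [0.4256 0.3018]
top yellow 147 ((344.0, 298.0), (4.242640495300293, 33.941123962402344), 45.0)
   [330.5 308.5] [0.4296 0.2142]
   [354.5 284.5] [0.4736 0.1683]
   [357.5 287.5] [0.4679 0.1629]
   [333.5 311.5] [0.4239 0.2087]
scene blue 149 ((354.29718017578125, 303.0482482910156), (35.159996032714844, 4.632410526275635), 76.60750579833984)
   [348.  286.5] [0.472  0.2691]
   [352.5 285.4] [0.4669 0.2624]
   [360.6 319.6] [0.417  0.3138]
   [356.1 320.7] [0.4219 0.3201]
scene yellow 162 ((383.0660400390625, 268.98114013671875), (33.51597213745117, 5.35706090927124), 74.05460357666016)
   [375.9 253.6] [0.4716 0.1765]
   [381.  252.1] [0.4657 0.1678]
   [390.2 284.4] [0.4143 0.2211]
   [385.1 285.8] [0.42   0.2292]
```

View pics/c1.png

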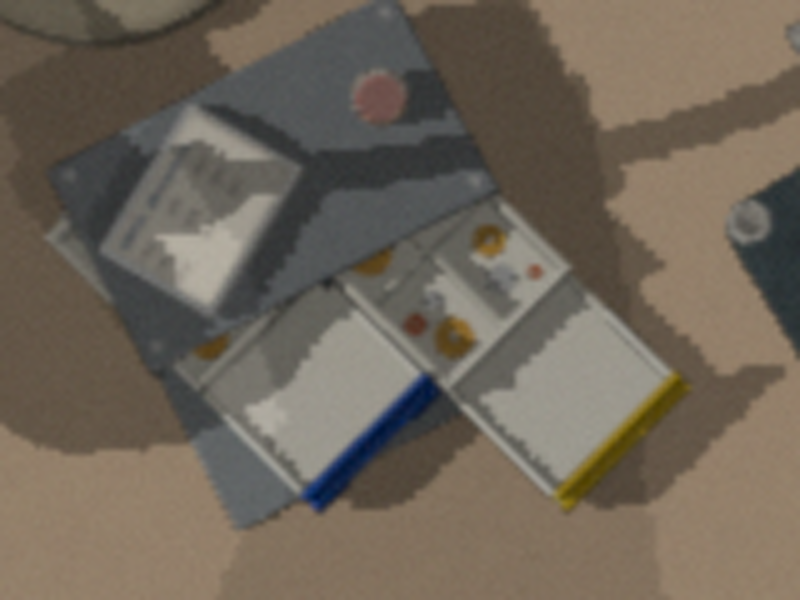

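The crop shows both lips at about -43° in the image. The trays slide skewed to the rack's cover: their slide axis is about 44° in yaw, and the cover is at about 27°. Yellow is about 46 mm out and blue is home. Next I'll get the numbers for the approach.

```bash
cat >> h.py <<'E'
def lipinfo():
    im=cams.capture("top");o={}
    for k,(p,r) in lips("top",im).items():
        W=np.array([ray("top",q,.030)[:2] for q in p],np.float32)
        vx,vy,_,_=cv2.fitLine(W,cv2.DIST_L2,0,.01,.01).ravel()
        if vx<0: vx,vy=-vx,-vy
        o[k]=(W.mean(0),np.degrees(np.arctan2(vx,-vy)),np.ptp(W@np.array([vx,vy])))
    return o
def tool(target):
    from scipy.spatial.transform import Rotation as Rn
    s=ctrl.observe();R=Rn.from_quat(s["tool_rot"])
    return s["time"],s["ee_pos"].round(4) if hasattr(s["ee_pos"],"round") else s["ee_pos"],np.degrees(np.arctan2(*R.as_matrix()[[1,0],0])).round(1),R.inv().apply(np.array(target)-s["ee_pos"]).round(4)
E
python3 - <<'E'
from h import *
L=lipinfo(); print(L)
for nm,uv,z in(("foot corners",(368,258),0.01),("foot",(428,245),.01),("foot",(383,284),.01),("ball",(372,178),.22),("lamppost base",(236,180),.05)): print(nm,ray("top",uv,z).round(3))
Y=L["yellow"][0]; a=np.radians(44); u=np.array([np.cos(a),np.sin(a)])
print(tool([*(Y-.05*u),.24]), ctrl.observe()["joints"])
E
```

```text
{'blue': (array([0.4502043 , 0.28251705], dtype=float32), np.float32(42.85397), np.float32(0.062099263)), 'yellow': (array([0.4494678 , 0.18867916], dtype=float32), np.float32(44.114086), np.float32(0.06366798))}
foot corners [0.526 0.14  0.01 ]
foot [0.549 0.024 0.01 ]
foot [0.476 0.113 0.01 ]
ball [0.627 0.145 0.22 ]
lamppost base [0.675 0.389 0.05 ]
(0.3, array([ 0.2067, -0.5364,  0.2384]), np.float64(21.1), array([ 0.4412, -0.5698, -0.0012])) [-1.40931056e+00  1.81048845e-01  1.60729235e+00 -5.44648071e-06
  1.35379962e+00 -2.06308383e-01]
```

Emit:
{"api": "servo_tool", "payload": {
  "commands": "0 0.0368 -0.0475 0 0 0 0;0 0.0368 -0.0475 0 0 0 0;0 0.0368 -0.0475 0 0 0 0;0 0.0368 -0.0475 0 0 0 0;0 0.0368 -0.0475 0 0 0 0;0 0.0368 -0.0475 0 0 0 0;0 0.0368 -0.0475 0 0 0 0;0 0.0368 -0.0475 0 0 0 0;0 0.0368 -0.0475 0 0 0 0;0 0.0368 -0.0475 0 0 0 0;0 0.0368 -0.0475 0 0 0 0;0 0 0 0 0 0 0"
}}

```text
time: 1.8
ee_pos: [0.3965, 0.1005, 0.2387]
tool_rot: [0.982, 0.187, 0.0, -0.0]
force: [-0.3, -0.3, -0.2]
opening: 0.0005
gripper_force: 0.0
```

Emit:
{"api": "servo_tool", "payload": {
  "commands": "0 0 0 0 0 0 -10.3;0 0 0 0 0 0 -10.3;0 0 0 0 0 0 -10.3;0 0 0 0 0 0 -10.3;0 0 0 0 0 0 -10.3;0 0 0 0 0 0 -10.3;0 0 0 0 0 0 -10.3;0 0 0 0 0 0 -10.3;0 0 0 0 0 0 -10.3;0 0 0 0 0 0 -10.3;0 0 0 0 0 0 -10;0 0 0 0 0 0 0"
}}

```text
time: 3.3
ee_pos: [0.3966, 0.0956, 0.2387]
tool_rot: [0.392, 0.92, -0.0, 0.0]
force: [-0.8, 0.1, 0.2]
opening: 0.0004
gripper_force: 0.0
```

```bash
python3 - <<'E'
from h import *
a=np.radians(44); u=np.array([np.cos(a),np.sin(a)])
print(tool([*(np.array([.4495,.1887])-.05*u),.018]), ctrl.observe()["joints"],ctrl.observe()["opening"],ctrl.observe()["force"])
E
```

```text
(3.3, array([0.3966, 0.0956, 0.2387]), np.float64(133.9), array([0.0304, 0.0528, 0.2207])) [-5.62418068e-02 -2.17952745e-01  1.99906905e+00 -2.96417437e-04
  1.36045382e+00 -8.22262318e-01] 0.0003857461014800588 [-0.76922434  0.06147435  0.18711906]
```

Emit:
{"api": "servo_tool", "payload": {
  "commands": "0 0.0175 0.026 0 0 0 0;0 0.0175 0.026 0 0 0 0;0 0 0 0.04 0 0 0;0 0 0 0.04 0 0 0;0 0 0 0.04 0 0 0;0 0 0 0.04 0 0 0;0 0 0 0.04 0 0 0;0 0 0 0.02 0 0 0;0 0 0 0 0 0 0"
}}

```text
time: 4.42
ee_pos: [0.4082, 0.1572, 0.0174]
tool_rot: [0.392, 0.92, -0.001, -0.002]
force: [0.2, 0.5, 0.2]
opening: 0.0004
gripper_force: 0.0
```

```bash
python3 - <<'E'
from h import *
L=lipinfo();print(L)
print(tool([*L["yellow"][0],.018]),ctrl.observe()["force"])
im=cams.capture("scene")[200:350,240:440]; cv2.imwrite("pics/c2.png",cv2.resize(im,None,fx=4,fy=4,interpolation=cv2.INTER_CUBIC)[:,:,::-1])
E
```

```text
{'blue': (array([0.4501214, 0.2825613], dtype=float32), np.float32(42.83036), np.float32(0.06334761))}Traceback (most recent call last):
  File "<stdin>", line 3, in <module>
KeyError: 'yellow'
```

Emit:
{"api": "servo_tool", "payload": {
  "commands": "0 0 0.01 0 0 0 0;0 0 0.01 0 0 0 0;0 0 0.008 0 0 0 0;0 0 0.008 0 0 0 0;0 0 0.008 0 0 0 0;0 0 0.008 0 0 0 0;0 0 0.008 0 0 0 0;0 0 0 0 0 0 0"
}}

```text
time: 5.48
ee_pos: [0.4533, 0.2002, 0.0187]
tool_rot: [0.39, 0.921, 0.0, 0.0]
force: [-1.1, 0.3, -0.3]
opening: 0.0008
gripper_force: 0.0
```

```bash
python3 - <<'E'
from h import *
im=cams.capture("scene")
for k,(p,r) in lips("scene",im).items(): print(k,len(p),r)
im=im[200:350,240:440]; cv2.imwrite("pics/c2.png",cv2.resize(im,None,fx=4,fy=4,interpolation=cv2.INTER_CUBIC)[:,:,::-1])
E
```

```text
blue 150 ((354.29718017578125, 303.0482482910156), (35.159996032714844, 4.632410526275635), 76.60750579833984)
yellow 146 ((367.6470947265625, 273.0882263183594), (29.10427474975586, 5.093247413635254), 75.96376037597656)
```

View pics/c2.png

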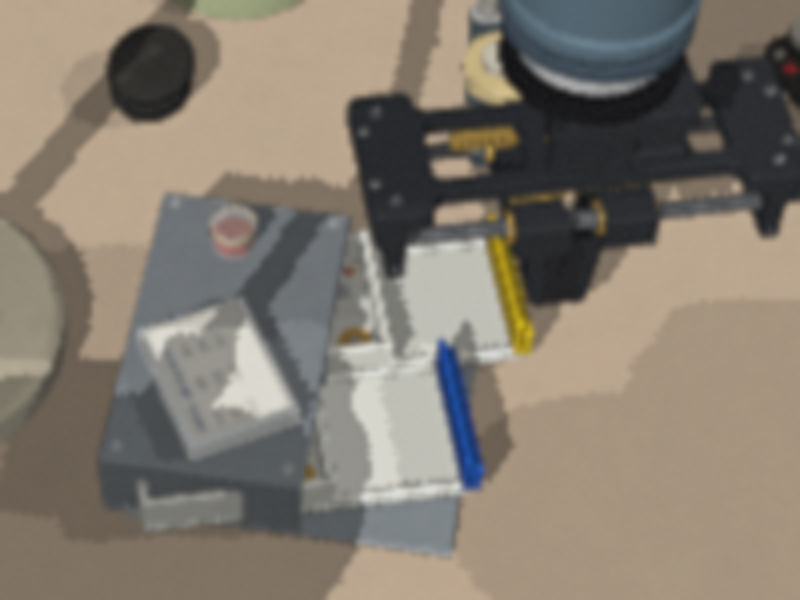

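The closed fingers are against the yellow plate, and the yellow lip is now at crop px (512,295), partly pushed in. I'll keep pushing until the force rises at the stop.

Emit:
{"api": "servo_tool", "payload": {
  "commands": "0 0 0.004 0 0 0 0;0 0 0.004 0 0 0 0;0 0 0.003 0 0 0 0;0 0 0 0 0 0 0"
}}

```text
time: 6.02
ee_pos: [0.4607, 0.2075, 0.0186]
tool_rot: [0.39, 0.921, 0.0, -0.0]
force: [-1.2, -1.1, 0.0]
opening: 0.0003
gripper_force: 0.5
```

Emit:
{"api": "servo_tool", "payload": {
  "commands": "0 0 0.003 0 0 0 0;0 0 0.002 0 0 0 0;0 0 0 0 0 0 0"
}}

```text
time: 6.4
ee_pos: [0.4644, 0.2109, 0.0187]
tool_rot: [0.39, 0.921, 0.0, 0.0]
force: [-1.7, -1.1, -0.3]
opening: 0.0002
gripper_force: 0.6
```

```bash
python3 - <<'E'
from h import *
im=cams.capture("scene")
for k,(p,r) in lips("scene",im).items():
    b=p[p[:,1]>p[:,1].max()-2].mean(0); print(k,len(p),r,b,ray("scene",b,.028)[:2].round(4))
E
```

```text
blue 152 ((354.4352111816406, 303.0147399902344), (35.149105072021484, 4.654042720794678), 77.19573211669922) [357.5 319.5] [0.4225 0.3144]
yellow 143 ((359.5823669433594, 273.87060546875), (29.068683624267578, 5.314796447753906), 77.47119140625) [362.2857  287.42856] [0.4519 0.2533]
```

Emit:
{"api": "servo_tool", "payload": {
  "commands": "0 0 0.003 0 0 0 0;0 0 0.002 0 0 0 0;0 0 0 0 0 0 0"
}}

```text
time: 6.82
ee_pos: [0.4673, 0.2137, 0.0187]
tool_rot: [0.39, 0.921, -0.001, -0.001]
force: [-3.7, -4.2, 2.9]
opening: 0.0002
gripper_force: 3.2
```

Emit:
{"api": "servo_tool", "payload": {
  "commands": "0 0 0.003 0 0 0 0;0 0 0.002 0 0 0 0;0 0 0 0 0 0 0"
}}

```text
time: 7.2
ee_pos: [0.4675, 0.2142, 0.0183]
tool_rot: [0.389, 0.921, -0.005, -0.003]
force: [-16.4, -21.1, 19.1]
opening: 0.0006
gripper_force: 14.0
```

Emit:
{"api": "servo_tool", "payload": {
  "commands": "0 0 0.002 0 0 0 0;0 0 0.001 0 0 0 0;0 0 0 0 0 0 0"
}}

```text
time: 7.58
ee_pos: [0.4675, 0.2144, 0.0181]
tool_rot: [0.389, 0.921, -0.008, -0.005]
force: [-23.8, -29.9, 28.3]
opening: 0.0001
gripper_force: 20.5
```

Yellow is home: the force rose while the position stayed put. Next I retreat, lift and look again.

Emit:
{"api": "servo_tool", "payload": {
  "commands": "0 0 -0.01 0 0 0 0;0 0 -0.02 0 0 0 0;0 0 -0.03 0 0 0 0;0 0 0 -0.05 0 0 0;0 0 0 -0.05 0 0 0;0 0 -0.05 0 0 0 0;0 0 -0.05 0 0 0 0;0 0 0 0 0 0 0"
}}

```text
time: 8.57
ee_pos: [0.3573, 0.1076, 0.1188]
tool_rot: [0.391, 0.92, 0.0, 0.001]
force: [0.3, 1.0, 0.6]
opening: 0.0005
gripper_force: 0.0
```

```bash
python3 - <<'E'
from h import *
L=lipinfo();print(L)
im=cams.capture("scene")
for k,(p,r) in lips("scene",im).items():
    W=np.array([ray("scene",q,.028)[:2] for q in p]);print(k,len(p),r,W.mean(0))
a=np.radians(43.5);u=np.array([np.cos(a),np.sin(a)])
print(tool([*(L["blue"][0]+.032*u),.015]))
im=cams.capture("top")[210:330,220:380]; cv2.imwrite("pics/c3.png",cv2.resize(im,None,fx=5,fy=5,interpolation=cv2.INTER_CUBIC)[:,:,::-1])
E
```

```text
{'blue': (array([0.449936  , 0.28272355], dtype=float32), np.float32(42.731976), np.float32(0.06216222)), 'yellow': (array([0.48429498, 0.22268859], dtype=float32), np.float32(44.457882), np.float32(0.06668612))}
blue 151 ((354.29718017578125, 303.0482482910156), (35.159996032714844, 4.632410526275635), 76.60750579833984) [0.44439504 0.2902382 ]
yellow 162 ((356.6470947265625, 272.0882568359375), (34.92512893676758, 5.093247413635254), 75.96376037597656) [0.47745524 0.23109395]
(8.675, array([0.36  , 0.1085, 0.1196]), np.float64(134.0), array([0.0628, 0.2174, 0.1051]))
```

View pics/c3.png

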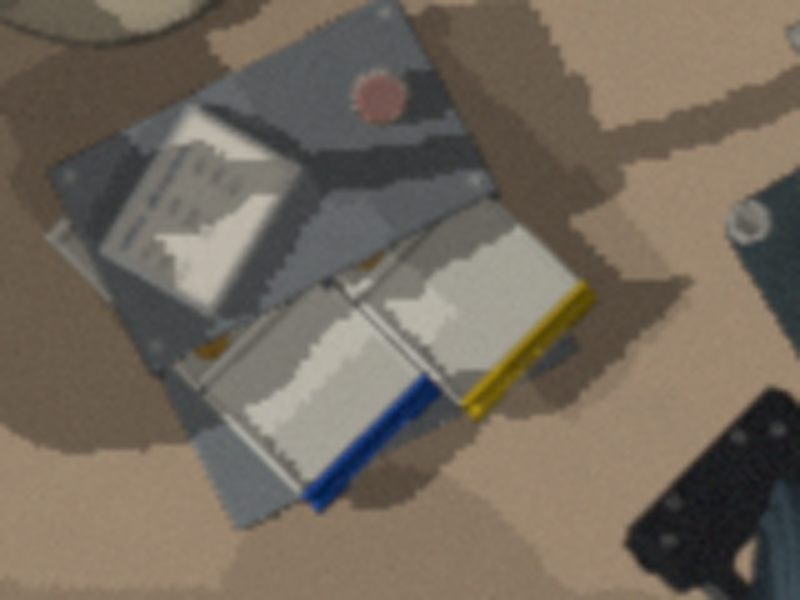

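Yellow is home (lip 34 mm right and 70 mm along the rack's front from blue's) and blue is unchanged. Next I move above blue's well.

Emit:
{"api": "servo_tool", "payload": {
  "commands": "0 0.0157 0.0544 0 0 0 0;0 0.0157 0.0544 0 0 0 0;0 0.0157 0.0544 0 0 0 0;0 0.0157 0.0544 0 0 0 0;0 0 0 0 0 0 0;0 0 0 0 0 0 0"
}}

```text
time: 9.48
ee_pos: [0.4709, 0.3055, 0.1178]
tool_rot: [0.389, 0.921, -0.001, -0.001]
force: [-0.0, -0.1, -0.4]
opening: 0.0007
gripper_force: 0.0
```

```bash
python3 - <<'E'
from h import *
a=np.radians(43.5);u=np.array([np.cos(a),np.sin(a)])
print(tool([*(np.array([.45,.2827])+.032*u),.015]))
E
```

```text
(9.475, array([0.4709, 0.3055, 0.1178]), np.float64(134.2), array([-0.0022,  0.0013,  0.1028]))
```

Emit:
{"api": "servo_tool", "payload": {
  "commands": "0 -0.002 0.001 0.03 0 0 0;0 0 0 0.03 0 0 0;0 0 0 0.02 0 0 0;0 0 0 0.012 0 0 0;0 0 0 0.008 0 0 0;0 0 0 0 0 0 0"
}}

```text
time: 10.22
ee_pos: [0.4734, 0.304, 0.0187]
tool_rot: [0.39, 0.921, -0.0, -0.0]
force: [-0.6, -0.5, -0.4]
opening: 0.0002
gripper_force: 0.0
```

Emit:
{"api": "servo_tool", "payload": {
  "commands": "0 0 -0.007 0 0 0 0;0 0 -0.007 0 0 0 0;0 0 -0.007 0 0 0 0;0 0 -0.007 0 0 0 0;0 0 0 0 0 0 0"
}}

```text
time: 10.85
ee_pos: [0.4528, 0.2843, 0.0188]
tool_rot: [0.39, 0.921, -0.0, -0.0]
force: [0.7, -0.2, 0.0]
opening: 0.0003
gripper_force: 0.0
```

```bash
python3 - <<'E'
from h import *
im=cams.capture("scene")
for k,(p,r) in lips("scene",im).items(): print(k,len(p),r)
im=im[200:350,240:440]; cv2.imwrite("pics/c4.png",cv2.resize(im,None,fx=4,fy=4,interpolation=cv2.INTER_CUBIC)[:,:,::-1])
E
```

```text
blue 90 ((365.0870361328125, 308.21063232421875), (22.33604621887207, 4.572144031524658), 77.00537872314453)
yellow 1 ((357.0, 281.0), (0.0, 0.0), 0.0)
```

View pics/c4.png

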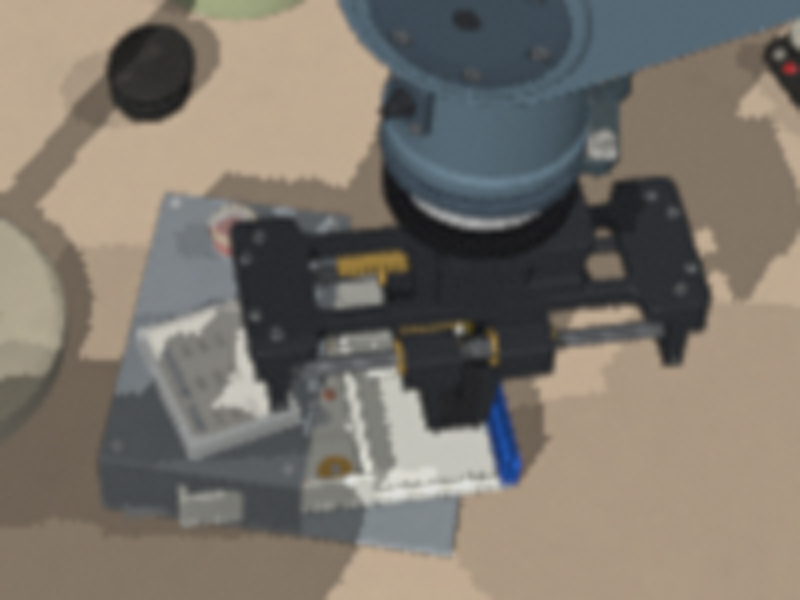

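The finger is hooked in the well and the blue lip has come out to crop px (508,450). I'll keep drawing until the stop.

Emit:
{"api": "servo_tool", "payload": {
  "commands": "0 0 -0.006 0 0 0 0;0 0 -0.006 0 0 0 0;0 0 -0.006 0 0 0 0;0 0 -0.005 0 0 0 0;0 0 0 0 0 0 0"
}}

```text
time: 11.52
ee_pos: [0.436, 0.2682, 0.0186]
tool_rot: [0.39, 0.921, -0.001, -0.0]
force: [-0.3, 0.5, 0.1]
opening: 0.0002
gripper_force: 0.0
```

Emit:
{"api": "servo_tool", "payload": {
  "commands": "0 0 -0.003 0 0 0 0;0 0 -0.003 0 0 0 0;0 0 0 0 0 0 0"
}}

```text
time: 11.9
ee_pos: [0.432, 0.2643, 0.0186]
tool_rot: [0.39, 0.921, -0.0, -0.0]
force: [0.3, 0.6, -0.4]
opening: 0.0003
gripper_force: 0.2
```

Emit:
{"api": "servo_tool", "payload": {
  "commands": "0 0 -0.003 0 0 0 0;0 0 0 0 0 0 0"
}}

```text
time: 12.15
ee_pos: [0.4308, 0.2629, 0.0189]
tool_rot: [0.39, 0.921, 0.001, 0.0]
force: [2.6, 4.0, -3.4]
opening: 0.0005
gripper_force: 2.3
```

Emit:
{"api": "servo_tool", "payload": {
  "commands": "0 0 -0.003 0 0 0 0;0 0 0 0 0 0 0"
}}

```text
time: 12.4
ee_pos: [0.4309, 0.2626, 0.0195]
tool_rot: [0.391, 0.921, 0.004, 0.002]
force: [8.6, 12.4, -9.4]
opening: 0.0006
gripper_force: 6.9
```

At the stop. I'll ease off the lip, lift straight up out of the well and move clear to the front right.

Emit:
{"api": "servo_tool", "payload": {
  "commands": "0 0 0.006 0 0 0 0;0 0 0.008 0 0 0 0;0 0 0.004 0 0 0 0;0 0 0 0 0 0 0;0 0 0 -0.03 0 0 0;0 0 0 -0.05 0 0 0;0 0 0 -0.05 0 0 0;0 0 0 -0.05 0 0 0;0 -0.03 -0.05 0 0 0 0;0 -0.03 -0.05 0 0 0 0;0 -0.03 -0.05 0 0 0 0;0 0 0 0 0 0 0"
}}

```text
time: 13.9
ee_pos: [0.395, 0.101, 0.1986]
tool_rot: [0.393, 0.92, -0.0, 0.0]
force: [0.3, 0.4, -0.1]
opening: 0.0006
gripper_force: 0.0
```

```bash
python3 - <<'E'
from h import *
L=lipinfo();print(L, L["blue"][0]-[.45,.2827] if "blue" in L else 0)
im=cams.capture("scene")
for k,(p,r) in lips("scene",im).items(): print(k,len(p),r)
im=im[200:350,240:440]; cv2.imwrite("pics/c5.png",cv2.resize(im,None,fx=4,fy=4,interpolation=cv2.INTER_CUBIC)[:,:,::-1])
E
```

```text
{'blue': (array([0.42061257, 0.24656333], dtype=float32), np.float32(43.189728), np.float32(0.05527416)), 'yellow': (array([0.48444065, 0.22254516], dtype=float32), np.float32(44.2966), np.float32(0.06403226))} [-0.02938743 -0.03613667]
blue 153 ((380.4508056640625, 300.01300048828125), (35.17097473144531, 4.631777763366699), 75.25643920898438)
yellow 155 ((356.61767578125, 271.4705810546875), (32.25723648071289, 4.850712299346924), 75.96376037597656)
```

View pics/c5.png

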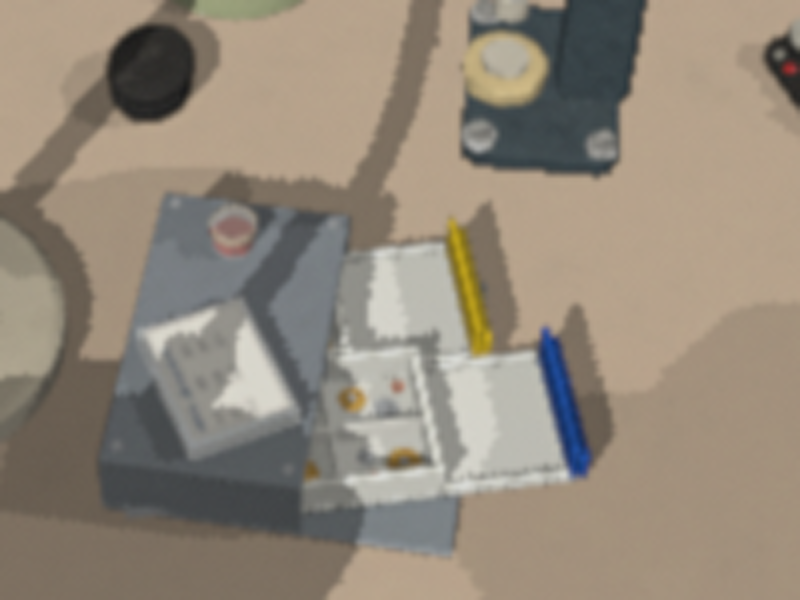

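The blue tray is out, with its lip at crop px (565,400). Yellow is home at (468,290), and the box and pot haven't moved. I'll check the travel once more, then hand in.

```bash
python3 - <<'E'
from h import *
d=ray("scene",(380.45,300.01),.02)-ray("scene",(354.3,303.05),.02); t=np.linalg.norm(d); print(t,d,ctrl.observe()["force"])
if t>.0465: print(ctrl.sign_off())
E
```

```text
0.04664124203783853 [-0.03349603 -0.03245645  0.        ] [0.59072158 0.12565043 0.8840073 ]
the job is handed in; nothing more can be done
None
```

The job is handed in: the yellow tray was pushed home and the blue tray was hooked and drawn out to its stop (about 47 mm by camera). The gripper was clear, the box and pot looked undisturbed, and the verdict was not shown.

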